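# Line up the reagent containers by height

### The job

Tidy the reagents onto the low strip: stand the four containers in a row on its four round seats in order of height, with the tallest on the seat next to the upright dark steel end plate and the others getting shorter away from it. Each must stand upright in the middle of its own seat.

Things in the scene. Friction and masses are not known exactly. Their poses are not given: they have to be found in the camera images.
- saline_mid (a point): Clear-white plastic bottle with a blue screw cap, the tallest. Body 64 mm across up to the shoulder at 139 mm, then a cap 33 mm across from 139 to 165 mm. Round about its upright z axis, 165 mm tall overall. Point: on its axis, half-way up (82.5 mm above its underside); it starts standing upright on the worktop. Weighs under 0.3 kg.
- stain_mid (a point): Dark blue plastic bottle with a white screw cap, the second tallest. Body 60 mm across up to the shoulder at 122 mm, then a cap 31 mm across from 122 to 145 mm. Round about its upright z axis, 145 mm tall overall. Point: on its axis, half-way up (72.5 mm above its underside); it starts standing upright on the worktop. Weighs under 0.3 kg.
- vial_mid (a point): Slim white vial with a red stopper, the third tallest. Barrel 18 mm across, stopper 19 mm across from 78 mm up. Round about its upright z axis, 90 mm tall overall. Point: on its axis, half-way up (45 mm above its underside); it starts standing upright on the worktop. Weighs under 0.3 kg.
- dropper_mid (a point): Small brown bottle with a black cap, the shortest. Body 34 mm across up to the shoulder at 66 mm, then a cap 18 mm across from 66 to 78 mm. Round about its upright z axis, 78 mm tall overall. Point: on its axis, half-way up (39 mm above its underside); it starts standing upright on the worktop. Weighs under 0.3 kg.
- seat_a: White flat round seat, 72 mm across, 3 mm thick, dot at its centre, fixed on a low grey strip (90 x 380 x 6 mm, a 16 mm high rail along its far edge); top face 9 mm above the worktop. Origin: centre of its underside, 6 mm above the worktop; its y axis runs along the strip, near world y. Seats are about 82 mm apart. This is the leftmost seat (largest y).
- seat_b: White flat round seat, 72 mm across, 3 mm thick, dot at its centre, fixed on a low grey strip (90 x 380 x 6 mm, a 16 mm high rail along its far edge); top face 9 mm above the worktop. Origin: centre of its underside, 6 mm above the worktop; its y axis runs along the strip, near world y. Seats are about 82 mm apart. This is the second seat from the left.
- seat_c: White flat round seat, 72 mm across, 3 mm thick, dot at its centre, fixed on a low grey strip (90 x 380 x 6 mm, a 16 mm high rail along its far edge); top face 9 mm above the worktop. Origin: centre of its underside, 6 mm above the worktop; its y axis runs along the strip, near world y. Seats are about 82 mm apart. This is the third seat from the left.
- seat_d: White flat round seat, 72 mm across, 3 mm thick, dot at its centre, fixed on a low grey strip (90 x 380 x 6 mm, a 16 mm high rail along its far edge); top face 9 mm above the worktop. Origin: centre of its underside, 6 mm above the worktop; its y axis runs along the strip, near world y. Seats are about 82 mm apart. This is the rightmost seat (smallest y).
- end_bracket: Upright dark steel end plate with a rounded top, fixed on one end of the strip (left or right, it varies): 66 mm wide, 14 mm thick, 75 mm tall, about 55 mm beyond the middle of the end seat. The other end of the strip has only a low grey lip, 5 mm high. Origin: centre of its underside, 6 mm above the worktop.

How it is judged:
By the outcome, as a careful person would: the job done as asked, in the order asked, and still so for the second after the job is handed in, with the robot touching nothing.
It also fails if it takes over 115 s, if anything falls off the work surface, if the arm or the gripper's body presses on something with over 40 N, if the wrist force passes 120 N, or if a joint passes its speed limit or range.

### The arm

A 7-joint arm with a two-finger parallel gripper is mounted at the origin on a cart in front of the work surface, level with it; the furniture and walls round the work are solid. World frame = base frame: x ahead of the robot, y to its left, z up, the work surface at z = 0. Lengths are in m, angles in rad, forces in N, time in s.
With the tool pointing down it reaches from about 0.4 to 0.85 m from the base axis. Payload 10.4 kg.
Tool frame: the origin (TCP) lies on the centre line of the jaws, within the pads' length; the fingertips stand 14 mm ahead of it and the grasp point (between the pads) lies 5 mm behind it (tip_reach is the z of the fingertips in the tool frame, in m); z points along the fingers, x is the direction in which the jaws open and shut, and the axes are right-handed (so a half turn about z gives the same grasp; the last joint's range is limited). The gripper opens to 87 mm and grips with 3 to 60 N. Pads are 19 mm wide; open, the fingers measure 117 mm over their backs; the gripper's body (75 mm by 190 mm) begins 51 mm behind the grasp point.
Start: joints at [1.084, 0.332, -0.065, 1.46, 0.022, 1.35, -0.088], TCP at [0.28, -0.559, 0.237] pointing down, gripper open.
Joint ranges: [-2.6, 2.6], [-0.5, 2.12], [-1.47, 1.34], [0.16, 2.42], [-1.27, 4.41], [0.06, 2.06], [-2.6, 2.6]. Speed limits (rad/s): [2.22, 2.22, 2.79, 2.79, 3.14, 3.14, 3.14].

### API

Orientations are given as a unit quaternion [x, y, z, w].
In Python, from bench import * gives the robot as it stands.
- The arm moves only by the tool carry_out, never from a script. Its argument "rows" is a list of rows, each a list of 5 numbers: the closure, from -1 (fully open) to 1 (shut), so that 0 is half open, then the shift along the tool's x, y, z in units of 30 mm (1.0 is 30 mm), then the turn about the tool's z in units of 5 degrees (1.0 is 5 degrees). In form: [[jaw, x, y, z, turn], ...]. A call has 1 to 20 rows; each row shifts and turns the pose as measured when the row begins, along the tool's axes as they then stand; what a row does not reach is not made up. A row lasts 1/12 s, in which the tool goes at most 41.7 mm and 7.16 degrees, less where a joint would pass 70% of its speed; a pose out of reach is approached as far as the arm can. A call is refused whole if a number of a shift passes 1 or a number of a turn 1, either way. A call with a gripper value outside its range is refused whole. The fingers move at their own pace and stop on an object; "force" is the grip in N (left out, the last holds). Time passes only in rows, so rows that do not move let the fingers close. It gives the time, the measured TCP pose, the force and the opening at its end, in the units of the state.
- read_state(): the state, without advancing time (a new reading comes with each control period).
- camera(name): name is "side" or "top" or "wrist"; returns the picture (384x512x3 uint8, blue, green, red); there is no depth.
- camera_info(name): a dict with "fx", "fy", "cx", "cy" (pixels), "extrinsics" (4x4, takes a point from camera to world coordinates); the wrist camera has in their place "tool_from_camera" (4x4, takes a point from camera to tool coordinates, whose origin is the TCP and whose axes are the tool frame's). Camera axes: x right, y down, z forward; pixel columns grow to the right and rows downward; lengths in m; the calibration is good to about 2 mm. A picture is of the moment at which its call begins: read the wrist's pose just before it. camera_info takes no time and is no camera call.
- close_job(): hands the job in, once; it reports no verdict.
Trained networks look in the newest picture that a camera, given by its name, has taken for a name from the list of things; names that differ only in an ending like _2 or _b are one class to them, and where a whole thing is asked for, a point or a joint stands for the part that bears it (a point fixed in the world has none). Each returns a list of dicts, best first, with "conf" (0 to 1); they miss things now and then, are a little off and sometimes report something else, mostly with a low value. They report only what shows in the picture. A call takes as long as a camera call.
- recognise(query, camera): "box" ([centre column, centre row, width, height] in pixels, round what is visible of it).
- silhouettes(query, camera): "mask" (384x512 bool, what is visible of it) and "box" ([centre column, centre row, width, height] in pixels, round what is visible of it).
- pinpoint(query, camera): "xy" ([column, row] in pixels: a listed point, or the origin of a listed thing).
The state is a dict: "time": time; "joint_positions": joint angles; "joint_vel": joint speeds; "joint_torque": joint torques, N m; "ee_pos": TCP position; "eef_rot": TCP orientation; "ft_force": force on the tool from outside, world axes, zero at the start; "torque": the same for the moment, N m; "width": finger opening in m.
Only numpy, scipy, OpenCV 4.12 (cv2) and the standard library are available. Lean on these libraries where they do the work, as an engineer would, in place of code of your own. Each camera call takes 0.05 s, during which the arm holds its last target. There are 200 camera calls.

## Working session

There is one attempt and no reset: what is moved stays moved. The work goes in short steps, Python scripts to look and compute and a tool call to move; the robot and the scene stay as the last step left them, time stands still between calls to the robot, and variables do not carry over. Pictures are saved under pics/ and viewed, about 12 in all and at most 16, crops included, and the job is handed in when it is done.

Besides the shell and the picture viewer there is one more tool, called after "Emit:" by a JSON object that holds its "op" and its "data", one argument or row to a line. carry_out: Moves the arm, as the interface text tells. Its arguments: {"type":"object","properties":{"rows":{"type":"array","items":{"type":"array","items":{"type":"number"}}},"force":{"type":"number"}},"required":["rows"]}

```bash
mkdir -p pics; cat > h.py <<'E'
from bench import *
import numpy as np, cv2
from scipy.spatial.transform import Rotation as R
def toplane(name,px,z,st=None):
    i=camera_info(name)
    if 'extrinsics' in i: T=np.array(i['extrinsics'])
    else:
        W=np.eye(4);W[:3,:3]=R.from_quat(st['eef_rot']).as_matrix();W[:3,3]=st['ee_pos'];T=W@np.array(i['tool_from_camera'])
    d=T[:3,:3]@[(px[0]-i['cx'])/i['fx'],(px[1]-i['cy'])/i['fy'],1]
    o=T[:3,3]; return o+d*(z-o[2])/d[2]
E
python3 - <<'E'
from h import *
st=read_state();print(st['ee_pos'],R.from_quat(st['eef_rot']).as_matrix().round(3).tolist(),st['width'],st['time'])
for c in ['top','side']:
    im=camera(c);cv2.imwrite(f'pics/{c}0.png',im)
    i=camera_info(c);print(c,np.round(i['extrinsics'],3).tolist(),i['fx'])
    for n,z in [('saline_mid',.0825),('stain_mid',.0725),('vial_mid',.045),('dropper_mid',.039),('seat_a',.006),('end_bracket',.006)]:
        for p in pinpoint(n,c)[:5]: print(n,np.round(p['xy'],1),round(p['conf'],2),toplane(c,p['xy'],z).round(3))
print(camera_info('wrist'))
E
```

```text
[ 0.27942103 -0.55863944  0.23575119] [[0.447, -0.894, -0.001], [-0.894, -0.447, 0.001], [-0.001, 0.0, -1.0]] 0.08698145403427712 0.0
top [[0.018, -0.985, 0.172, 0.307], [-1.0, -0.02, -0.012, -0.111], [0.016, -0.172, -0.985, 1.133], [0.0, 0.0, 0.0, 1.0]] 449.02716890722326
saline_mid [140.9 170.9] 0.55 [0.528 0.145 0.083]
stain_mid [118.5 222.2] 0.58 [0.405 0.192 0.073]
vial_mid [223.8 179.5] 0.69 [ 0.518 -0.051  0.045]
vial_mid [180.4 207.4] 0.51 [0.447 0.053 0.045]
dropper_mid [184.8 151.1] 0.77 [0.59  0.049 0.039]
seat_a [248.2 182.6] 0.93 [ 0.519 -0.111  0.006]
seat_a [273.4 183.9] 0.92 [ 0.517 -0.176  0.006]
seat_a [306.  186.8] 0.9 [ 0.511 -0.259  0.006]
seat_a [341.9 187.7] 0.78 [ 0.511 -0.351  0.006]
end_bracket [223.  179.5] 0.54 [ 0.526 -0.047  0.006]
side [[-0.81, 0.463, -0.36, 0.951], [0.587, 0.652, -0.48, 0.503], [0.013, -0.6, -0.8, 1.102], [0.0, 0.0, 0.0, 1.0]] 488.82093502473737
stain_mid [360.7 263.3] 0.65 [0.406 0.196 0.073]
vial_mid [308.8 232.1] 0.45 [0.437 0.044 0.045]
dropper_mid [265.6 257.7] 0.7 [0.57  0.037 0.039]
seat_a [235.6 193.5] 0.88 [ 0.504 -0.191  0.006]
seat_a [217.4 176.6] 0.82 [ 0.513 -0.272  0.006]
seat_a [249.8 213.7] 0.56 [ 0.512 -0.112  0.006]
seat_a [204.9 157.8] 0.55 [ 0.504 -0.353  0.006]
end_bracket [258.2 232.7] 0.88 [ 0.529 -0.05   0.006]
{'fx': 324.5632109756491, 'fy': 324.5632109756491, 'cx': 261.63686317772795, 'cy': 191.6769802939645, 'tool_from_camera': array([[ 9.99999748e-01, -3.41915572e-04,  6.22500829e-04,
         5.40636472e-04],
       [ 1.72897149e-04,  9.67318455e-01,  2.53564541e-01,
        -6.96014335e-02],
       [-6.88854206e-04, -2.53564370e-01,  9.67318270e-01,
        -1.47260147e-01],
       [ 0.00000000e+00,  0.00000000e+00,  0.00000000e+00,
         1.00000000e+00]])}
```

View pics/top0.png

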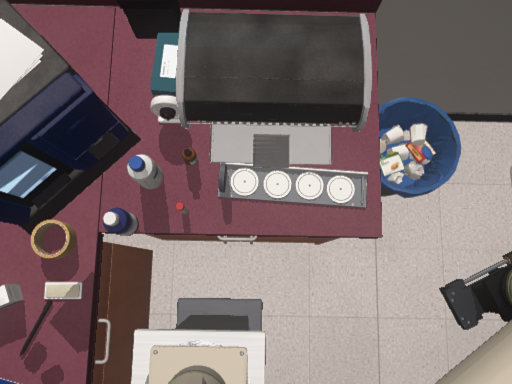

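View pics/side0.png

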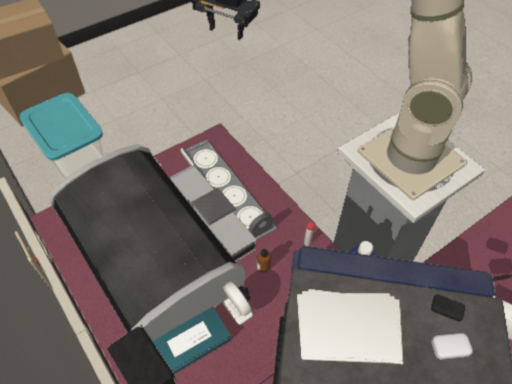

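The plate is on the left, at the seat near (244,181) in the top view, so seats a to d take saline, stain, vial, dropper. The dropper is at top (190,156), the vial at (181,208), the saline at (145,170) and the stain at (119,222). I'll place the shortest first so the gripper body clears its neighbours.

Emit:
{"op": "carry_out", "data": {
  "rows": [
    [-1, 0, 0, 0, -1],
    [-1, 0, 0, 0, -1],
    [-1, 0, 0, 0, -1],
    [-1, 0, 0, 0, -1],
    [-1, 0, 0, 0, -1],
    [-1, 0, 0, 0, -1],
    [-1, 0, 0, 0, -1],
    [-1, 0, 0, 0, -1],
    [-1, 0, 0, 0, -1],
    [-1, 0, 0, 0, -1],
    [-1, 0, 0, 0, -1],
    [-1, 0, 0, 0, -1],
    [-1, 0, 0, 0, -0.7]
  ],
  "force": 15
}}

```text
time: 1.78
ee_pos: [0.2797, -0.559, 0.2368]
eef_rot: [1.0, 0.027, 0.0, 0.0]
ft_force: [0.6, 0.1, -0.4]
width: 0.0871
```

Emit:
{"op": "carry_out", "data": {
  "rows": [
    [-1, 0.6, -1, -0.2, 0],
    [-1, 0.6, -1, -0.2, 0],
    [-1, 0.6, -1, -0.2, 0],
    [-1, 0.6, -1, -0.2, 0],
    [-1, 0.6, -1, -0.2, 0],
    [-1, 0.6, -1, 0, 0],
    [-1, 0.6, -1, 0, 0],
    [-1, 0.6, -1, 0, 0],
    [-1, 0.6, -1, 0, 0],
    [-1, 0.6, -1, 0, 0],
    [-1, 0.6, -1, 0, 0],
    [-1, 0.6, -1, 0, 0],
    [-1, 0, 0, 0, 0]
  ]
}}

```text
time: 2.87
ee_pos: [0.4807, -0.1723, 0.2677]
eef_rot: [1.0, 0.026, 0.001, 0.002]
ft_force: [0.2, -0.3, 1.6]
width: 0.087
```

```bash
cat >> h.py <<'E'
def ray(name,px,st=None):
    a=toplane(name,px,0,st);b=toplane(name,px,1,st);d=(b-a)/np.linalg.norm(b-a);return a,d
def tri(p1,p2):
    A=np.zeros((3,3));b=np.zeros(3)
    for o,d in(p1,p2):
        M=np.eye(3)-np.outer(d,d);A+=M;b+=M@o
    x=np.linalg.solve(A,b);return x.round(3),[round(float(np.linalg.norm((np.eye(3)-np.outer(d,d))@(x-o))),4) for o,d in (p1,p2)]
Z=dict(saline_mid=.0825,stain_mid=.0725,vial_mid=.045,dropper_mid=.039,seat_a=.006,end_bracket=.006)
def look(names,c='wrist',png=None):
    st=read_state();im=camera(c)
    if png: cv2.imwrite('pics/'+png,im)
    for n in names:
        for p in pinpoint(n,c)[:5]: print(n,np.round(p['xy'],1),round(p['conf'],2),toplane(c,p['xy'],Z[n],st).round(4))
    return st
def go(st,target,ang=None):  # tool-axis shift in units, yaw of tool x
    M=R.from_quat(st['eef_rot']).as_matrix();a=np.degrees(np.arctan2(M[1,0],M[0,0]))
    print('go',(M.T@(np.array(target)-st['ee_pos'])/.03).round(2),'yaw',round(a,1),'pos',np.round(st['ee_pos'],4))
E
python3 - <<'E'
from h import *
print('hood corner',tri(ray('top',(183,120)),ray('side',(243,268))))
print('dropper base tri cap',tri(ray('top',(190,152)),ray('side',(265,252))))
st=look(Z,png='w1.png')
go(st,[.57,.04,.25])
print(np.round(st['joint_positions'],2))
E
```

```text
hood corner (array([0.65 , 0.051, 0.095]), [0.0027, 0.0027])
dropper base tri cap (array([0.576, 0.035, 0.072]), [0.0042, 0.0042])
saline_mid [280.2 231.8] 0.6 [ 0.5055 -0.2361  0.0825]
stain_mid [282.9 234.9] 0.46 [ 0.5096 -0.2437  0.0725]
vial_mid [305.5  54.3] 0.46 [ 0.5222 -0.0489  0.045 ]
seat_a [296.6 106.7] 0.93 [ 0.5212 -0.1029  0.006 ]
seat_a [281.5 233.2] 0.75 [ 0.5139 -0.2688  0.006 ]
seat_a [274.3 285.4] 0.74 [ 0.509  -0.3482  0.006 ]
seat_a [288.1 173. ] 0.6 [ 0.5168 -0.1856  0.006 ]
end_bracket [302.5  57.9] 0.75 [ 0.5238 -0.0473  0.006 ]
go [ 3.33 -6.92  0.57] yaw 2.9 pos [ 0.4807 -0.1723  0.2677]
[ 0.77  0.1  -0.55  1.69  0.06  1.37  0.26]
```

View pics/w1.png

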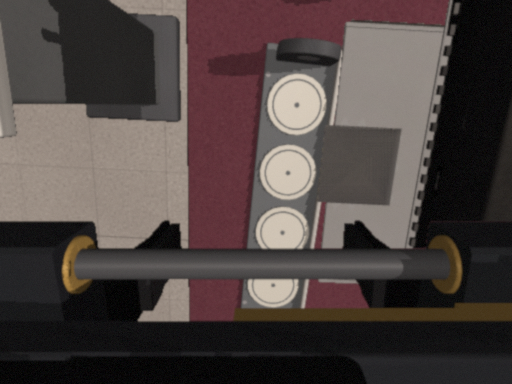

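The wrist view shows the seat dots at (297,105), (288,173), (282,233) and (273,285), with the plate at the top (308,52). The seats work out 82–83 mm apart, as they should. Next is the dropper, with the jaws turned along y so the gripper body clears the hood.

Emit:
{"op": "carry_out", "data": {
  "rows": [
    [-1, 0, 0, 0, -1],
    [-1, 0, 0, 0, -1],
    [-1, 0, 0, 0, -1],
    [-1, 0, 0, 0, -1],
    [-1, 0, 0, 0, -1],
    [-1, 0, 0, 0, -1],
    [-1, 0, 0, 0, -1],
    [-1, 0, 0, 0, -1],
    [-1, 0, 0, 0, -1],
    [-1, 0, 0, 0, -1],
    [-1, 0, 0, 0, -1],
    [-1, 0, 0, 0, -1],
    [-1, 0, 0, 0, -1],
    [-1, 0, 0, 0, -1],
    [-1, 0, 0, 0, -1],
    [-1, 0, 0, 0, -1],
    [-1, 0, 0, 0, -1],
    [-1, 0, 0, 0, -0.5]
  ]
}}

```text
time: 4.72
ee_pos: [0.4692, -0.1998, 0.2662]
eef_rot: [0.694, 0.72, -0.004, 0.001]
ft_force: [0.5, -0.5, 0.9]
width: 0.0872
```

Emit:
{"op": "carry_out", "data": {
  "rows": [
    [-1, 0.95, 0.15, 0, 0],
    [-1, 0.95, 0.15, 0, 0],
    [-1, 0.95, 0.15, 0, 0],
    [-1, 0.95, 0.15, 0, 0],
    [-1, 0.95, 0.15, 0, 0],
    [-1, 0.95, 0.15, 0, 0],
    [-1, 0.95, 0.15, 0, 0],
    [-1, 0, 0, 0, 0]
  ]
}}

```text
time: 5.38
ee_pos: [0.4926, -0.0019, 0.2641]
eef_rot: [0.7, 0.714, -0.004, 0.002]
ft_force: [-0.1, -0.5, -0.4]
width: 0.0868
```

```bash
python3 - <<'E'
from h import *
st=look(Z,png='w2.png')
go(st,[.576,.037,.2])
print(np.round(st['joint_positions'],2))
E
```

```text
saline_mid [396.9 214.8] 0.82 [0.5324 0.1409 0.0825]
stain_mid [461.7  92.1] 0.81 [0.406  0.1935 0.0725]
vial_mid [311.8 124.3] 0.71 [0.4417 0.0504 0.045 ]
dropper_mid [293.6 235.6] 0.7 [0.5764 0.0368 0.039 ]
dropper_mid [ 57.5 180.2] 0.62 [ 0.5127 -0.2451  0.039 ]
seat_a [120.6 177.9] 0.92 [ 0.5158 -0.1849  0.006 ]
seat_a [189.5 183.9] 0.88 [ 0.5218 -0.0967  0.006 ]
seat_a [ 54.2 177.9] 0.81 [ 0.5176 -0.2705  0.006 ]
end_bracket [228.3 186.9] 0.6 [ 0.5247 -0.0468  0.006 ]
go [1.26 2.81 2.12] yaw 91.1 pos [ 0.4926 -0.0019  0.2641]
[ 0.66  0.08 -0.78  1.72  0.07  1.37  1.45]
```

View pics/w2.png

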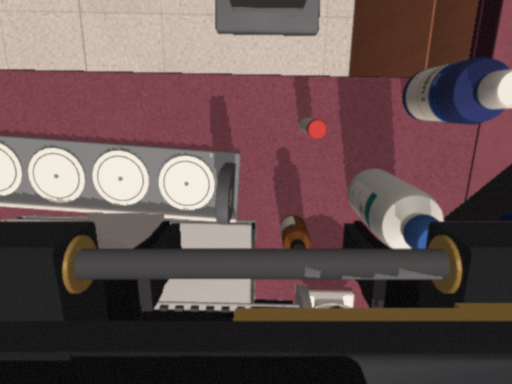

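The picture shows the dropper at (293,235), vial (312,126), saline (397,215) and stain (462,92), which agrees with the top view. The saline crowds the dropper, so it goes first. With the jaws across the row at placing, the gripper body clears the neighbours in any order. I'll check the monitor's height first.

```bash
python3 - <<'E'
from h import *
for a,b in [((137,140),(298,252)),((35,222),(497,287)),((108,80),(292,296)),((165,108),(238,300))]: print(tri(ray('top',a),ray('side',b)))
t=camera('top');s=camera('side')
a=cv2.resize(t[60:260,60:220],None,fx=2.5,fy=2.5,interpolation=2);b=cv2.resize(s[200:384,180:352],None,fx=2.5,fy=2.5,interpolation=2)
h=460;cv2.imwrite('pics/m.png',np.hstack([a[:h,:400],b[:h,:400]]))
E
```

```text
(array([0.567, 0.132, 0.2  ]), [0.0051, 0.0051])
(array([0.354, 0.383, 0.222]), [0.0699, 0.0699])
(array([0.669, 0.204, 0.247]), [0.025, 0.025])
(array([0.694, 0.099, 0.062]), [0.001, 0.001])
```

View pics/m.png

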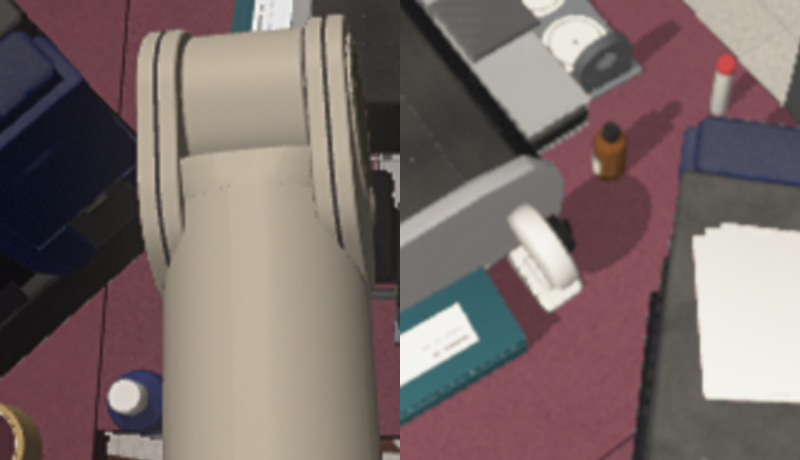

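The device behind the saline, with the blue front, is tall and close. I'll take a higher look from the robot's side.

Emit:
{"op": "carry_out", "data": {
  "rows": [
    [-1, 0, -0.6, -1, 0],
    [-1, 0, -0.6, -1, 0],
    [-1, 0, -0.6, -1, 0],
    [-1, 0.7, 0, -1, 0],
    [-1, 0.7, 0, 0, 0],
    [-1, 0, 0, 0, 0]
  ]
}}

```text
time: 6.33
ee_pos: [0.4352, 0.0324, 0.3877]
eef_rot: [0.705, 0.709, -0.005, -0.0]
ft_force: [0.5, 0.1, -0.2]
width: 0.0868
```

```bash
python3 - <<'E'
from h import *
st=look(Z,png='w3.png')
go(st,[.53,.143,.25])
E
```

```text
saline_mid [336.5 225.4] 0.75 [0.5341 0.1409 0.0825]
stain_mid [376.  137.6] 0.83 [0.4062 0.1906 0.0725]
stain_mid [ 40.3 191.9] 0.48 [ 0.4889 -0.2978  0.0725]
vial_mid [276.5 163. ] 0.58 [0.4478 0.0522 0.045 ]
dropper_mid [267.9 239.8] 0.6 [0.5761 0.0405 0.039 ]
seat_a [ 41.  192.1] 0.96 [ 0.5067 -0.3441  0.006 ]
seat_a [186.6 204.6] 0.81 [ 0.5268 -0.0982  0.006 ]
seat_a [ 86.4 199. ] 0.72 [ 0.5182 -0.2685  0.006 ]
seat_a [138. 198.] 0.57 [ 0.5158 -0.1803  0.006 ]
end_bracket [216.6 204.1] 0.87 [ 0.5255 -0.047   0.006 ]
go [3.7  3.22 4.54] yaw 90.3 pos [0.4352 0.0324 0.3877]
```

View pics/w3.png

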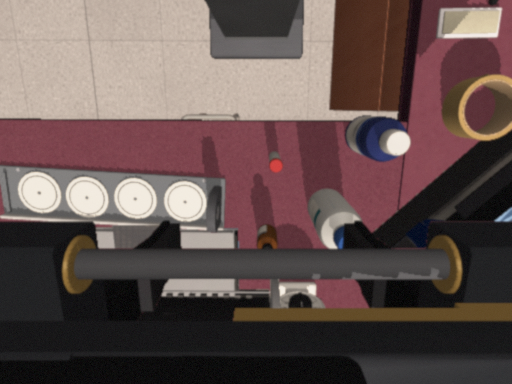

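The picture shows the saline base at (328,210), its cap partly hidden by a finger at (340,237), the stain at (378,138), and the device's dark front edge running from (511,140) to (370,240). I'll work out that edge's height by intersecting it with the top view.

```bash
python3 - <<'E'
from h import *
st=read_state()
def plane(c,p,q):
    (a,d),(b,e)=ray(c,p,st),ray(c,q,st); n=np.cross(d,e);n/=np.linalg.norm(n);return n,n@a
P=[plane('wrist',(511,140),(370,240)),plane('top',(137,140),(35,222))]
for x in (.6,.55,.5,.45,.4):
    A=np.array([P[0][0],P[1][0],[1,0,0]]);print(np.linalg.solve(A,[P[0][1],P[1][1],x]).round(3))
print('z=0 lines', [toplane('top',p,0).round(3) for p in((137,140),(35,222))],[toplane('wrist',p,0,st).round(3) for p in((370,240),(511,140))])
E
```

```text
[ 0.6    0.223 -0.023]
[ 0.55   0.266 -0.002]
[0.5   0.31  0.018]
[0.45  0.354 0.038]
[0.4   0.398 0.059]
z=0 lines [array([0.627, 0.18 , 0.   ]), array([0.408, 0.422, 0.   ])] [array([0.589, 0.216, 0.   ]), array([0.415, 0.43 , 0.   ])]
```

The dark edge is the device's foot at table height, about 90 mm from the saline. I'll turn to yaw 130° so the body runs parallel to the device and the camera points away from it.

Emit:
{"op": "carry_out", "data": {
  "rows": [
    [-1, 0, 0, 0, -1],
    [-1, 0, 0, 0, -1],
    [-1, 0, 0, 0, -1],
    [-1, 0, 0, 0, -1],
    [-1, 0, 0, 0, -1],
    [-1, 0, 0, 0, -1],
    [-1, 0, 0, 0, -1],
    [-1, 0, 0, 0, -1],
    [-1, 0.15, 0.9, 0, 0],
    [-1, 0.15, 0.9, 0, 0],
    [-1, 0.15, 0.9, 0.8, 0],
    [-1, 0.15, 0.9, 0.8, 0],
    [-1, 0.15, 0.9, 0.8, 0],
    [-1, 0, 0.3, 0.8, 0],
    [-1, 0, 0, 0.8, 0],
    [-1, 0, 0, 0, 0]
  ]
}}

```text
time: 8.02
ee_pos: [0.53, 0.136, 0.2503]
eef_rot: [0.412, 0.911, -0.006, -0.01]
ft_force: [-1.1, -0.7, 0.9]
width: 0.0873
```

```bash
python3 - <<'E'
from h import *
st=look(['saline_mid','stain_mid'],png='w4.png')
go(st,[.532,.142,.131]);print(np.round(st['joint_positions'],2))
E
```

```text
go [0.05 0.26 3.97] yaw 131.4 pos [0.53   0.136  0.2503]
[ 0.41  0.28 -0.87  1.59  0.21  1.39  1.8 ]
```

View pics/w4.png

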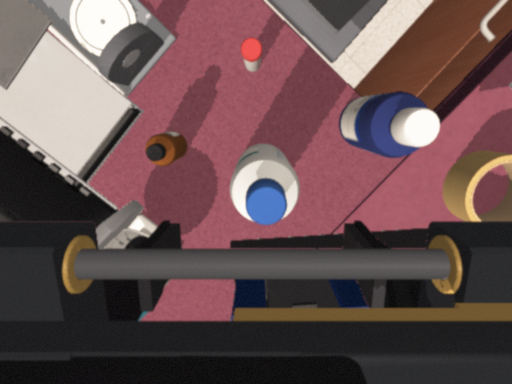

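The saline cap centre is at (267,203), well centred between the jaws. I'll work out the fine offset.

```bash
python3 - <<'E'
from h import *
st=read_state()
c=toplane('wrist',(267,203),.163,st);print(c);go(st,[c[0],c[1],.135])
print(toplane('wrist',(264,187),.139,st))
E
```

```text
[0.53084309 0.14056166 0.163     ]
go [0.1  0.12 4.05] yaw 131.3 pos [0.532  0.136  0.2564]
[0.52681874 0.13441288 0.139     ]
```

Emit:
{"op": "carry_out", "data": {
  "rows": [
    [-1, 0.1, 0.12, 0.8, 0],
    [-1, 0, 0, 0.8, 0],
    [-1, 0, 0, 0.8, 0],
    [-1, 0, 0, 0.8, 0],
    [-1, 0, 0, 0.6, 0],
    [-1, 0, 0, 0.4, 0],
    [-1, 0, 0, 0, 0],
    [-1, 0, 0, 0, 0]
  ]
}}

```text
time: 8.83
ee_pos: [0.541, 0.1371, 0.143]
eef_rot: [0.417, 0.909, 0.001, 0.005]
ft_force: [-0.0, -0.4, 0.1]
width: 0.0872
```

```bash
python3 - <<'E'
from h import *
st=read_state();go(st,[.531,.14,.122])
E
```

```text
go [ 0.3  -0.19  0.7 ] yaw 130.7 pos [0.541  0.1371 0.143 ]
```

Emit:
{"op": "carry_out", "data": {
  "rows": [
    [-1, 0.3, -0.2, 0.4, 0],
    [-1, 0, 0, 0.3, 0],
    [-1, 0, 0, 0, 0],
    [-1, 0, 0, 0, 0]
  ]
}}

```text
time: 9.17
ee_pos: [0.5348, 0.1398, 0.1275]
eef_rot: [0.418, 0.908, 0.003, 0.009]
ft_force: [0.1, 0.0, 0.4]
width: 0.0872
```

```bash
python3 - <<'E'
from h import *
st=read_state();go(st,[.531,.14,.122])
E
```

```text
go [ 0.09 -0.09  0.18] yaw 130.5 pos [0.5348 0.1398 0.1275]
```

Emit:
{"op": "carry_out", "data": {
  "rows": [
    [-1, 0.1, -0.1, 0.15, 0],
    [-1, 0, 0, 0, 0],
    [1, 0, 0, 0, 0],
    [1, 0, 0, 0, 0],
    [1, 0, 0, 0, 0],
    [1, 0, 0, 0, 0],
    [1, 0, 0, 0, 0],
    [1, 0, 0, 0, 0],
    [1, 0, 0, 0, 0],
    [1, 0, 0, 0, 0]
  ],
  "force": 15
}}

```text
time: 10.0
ee_pos: [0.5325, 0.1404, 0.1254]
eef_rot: [0.419, 0.908, 0.004, 0.01]
ft_force: [-0.7, 0.4, -0.0]
width: 0.0639
```

Emit:
{"op": "carry_out", "data": {
  "rows": [
    [1, 0, 0, -0.5, 0],
    [1, 0, 0, -0.9, 0],
    [1, 0, 0, -0.9, 0],
    [1, 0, 0, -0.9, 0],
    [1, 0, 0, -0.9, 0],
    [1, 0, 0, 0, 0],
    [1, 0, 0, 0, 0]
  ]
}}

```text
time: 10.58
ee_pos: [0.5274, 0.1392, 0.2503]
eef_rot: [0.418, 0.908, 0.002, 0.007]
ft_force: [-0.5, -0.5, -2.1]
width: 0.0639
```

```bash
python3 - <<'E'
from h import *
im=cv2.imread('pics/top0.png');w=cv2.imread('pics/w1.png')
m=(im.min(2)>150).astype(np.uint8);m[:160]=0;m[210:]=0;m[:,:225]=0;m[:,365:]=0
m=cv2.morphologyEx(m,cv2.MORPH_CLOSE,np.ones((5,5),np.uint8))
n,l,s,c=cv2.connectedComponentsWithStats(m)
P=[]
for i in range(1,n):
    if s[i,4]>150: p=toplane('top',c[i],.009);P.append(p);print(c[i].round(1),s[i,2:],p.round(4))
st=read_state();go(st,[.52,-.1,.24]);print(st['width'])
E
```

```text
[293.4 180.8] [ 140   43 3269] [ 0.5255 -0.2266  0.009 ]
go [-5.9  -5.37  0.36] yaw 130.5 pos [0.5274 0.1392 0.2503]
0.0639424773087882
```

Emit:
{"op": "carry_out", "data": {
  "rows": [
    [1, 0, 0, 0, 1],
    [1, 0, 0, 0, 1],
    [1, 0, 0, 0, 1],
    [1, 0, 0, 0, 1],
    [1, 0, 0, 0, 1],
    [1, 0, 0, 0, 1],
    [1, 0, 0, 0, 1],
    [1, -0.8, -0.05, 0, 0],
    [1, -0.8, -0.05, 0, 0],
    [1, -0.8, -0.05, 0, 0],
    [1, -0.8, -0.05, 0, 0],
    [1, -0.8, -0.05, 0, 0],
    [1, -0.8, -0.05, 0, 0],
    [1, -0.8, -0.05, 0, 0],
    [1, -0.8, -0.05, 0, 0],
    [1, -0.8, -0.05, 0, 0],
    [1, 0, 0, 0, 0],
    [1, 0, 0, 0, 0]
  ]
}}

```text
time: 12.08
ee_pos: [0.5183, -0.0889, 0.2269]
eef_rot: [0.683, 0.73, -0.007, -0.005]
ft_force: [-0.2, 0.9, -2.2]
width: 0.0641
```

```bash
python3 - <<'E'
from h import *
im=cv2.imread('pics/top0.png')
m=(im.min(2)>185).astype(np.uint8);m[:160]=0;m[210:]=0;m[:,:225]=0;m[:,365:]=0
n,l,s,c=cv2.connectedComponentsWithStats(m)
for i in range(1,n):
    if s[i,4]>150: print(c[i].round(1),s[i,2:],toplane('top',c[i],.009).round(4))
st=look(['seat_a','saline_mid'],png='w5.png');go(st,[.521,-.104,.2]);print(st['width'])
E
```

```text
[244.3 181.3] [ 28  27 555] [ 0.5216 -0.1012  0.009 ]
[277.1 183.8] [ 27  27 562] [ 0.5169 -0.1851  0.009 ]
[309.1 185.4] [ 27  26 540] [ 0.5144 -0.2666  0.009 ]
[340.2 188.7] [ 28  27 557] [ 0.5077 -0.3462  0.009 ]
seat_a [108.1 161. ] 0.9 [ 0.5188 -0.2662  0.006 ]
seat_a [ 38.3 146. ] 0.88 [ 0.5069 -0.3445  0.006 ]
seat_a [177.8 164.6] 0.73 [ 0.5176 -0.1864  0.006 ]
go [-0.51  0.07  0.9 ] yaw 93.8 pos [ 0.5183 -0.0889  0.2269]
0.0640525177200676
```

View pics/w5.png

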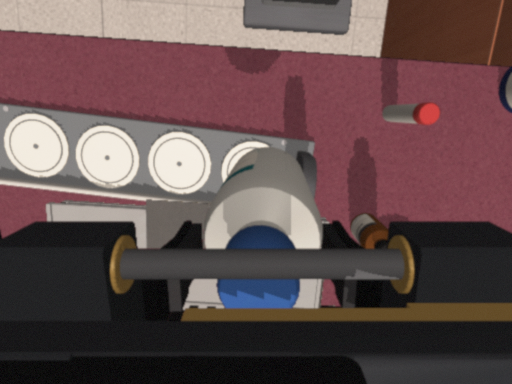

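The picture shows the saline held over seat a, with the dots of c, b and d at (107,158), (180,163) and (36,145). I'm using fitted seat centres: a (.5217,-.1026), b (.5175,-.1843), c (.5133,-.266), d (.5091,-.3476).

Emit:
{"op": "carry_out", "data": {
  "rows": [
    [1, -0.47, 0.1, 0.4, 0],
    [1, 0, 0, 0.6, 0],
    [1, 0, 0, 0.6, 0],
    [1, 0, 0, 0.6, 0],
    [1, 0, 0, 0.3, 0],
    [1, 0, 0, 0, 0],
    [1, 0, 0, 0, 0]
  ]
}}

```text
time: 12.82
ee_pos: [0.523, -0.0981, 0.1479]
eef_rot: [0.679, 0.734, -0.006, -0.004]
ft_force: [-0.4, 0.8, -1.8]
width: 0.0637
```

```bash
python3 - <<'E'
from h import *
st=read_state();go(st,[.5217,-.1026,.1344])
E
```

```text
go [-0.15 -0.05  0.45] yaw 94.5 pos [ 0.523  -0.0981  0.1479]
```

Emit:
{"op": "carry_out", "data": {
  "rows": [
    [1, -0.15, -0.05, 0.1, 0],
    [1, 0, 0, 0.15, 0],
    [1, 0, 0, 0, 0],
    [1, 0, 0, 0, 0]
  ]
}}

```text
time: 13.15
ee_pos: [0.5232, -0.1031, 0.1422]
eef_rot: [0.678, 0.735, -0.005, -0.003]
ft_force: [-0.1, 0.3, -1.4]
width: 0.0642
```

```bash
python3 - <<'E'
from h import *
st=look(['saline_mid'],'side');st=read_state();go(st,[.5217,-.1026,.1344])
for p in silhouettes('saline_mid','side')[:1]:
    print(p['conf'],p['box'])
E
```

```text
saline_mid [248.2 197.8] 0.68 [ 0.5168 -0.1126  0.0825]
saline_mid [310.6 231.7] 0.19 [0.4513 0.0616 0.0825]
go [ 0.02 -0.04  0.26] yaw 94.6 pos [ 0.5232 -0.1029  0.1422]
0.79 [247.8, 198.8, 26.1, 51.0]
```

Emit:
{"op": "carry_out", "data": {
  "rows": [
    [1, 0, -0.05, 0.12, 0],
    [1, 0, 0, 0.1, 0],
    [1, 0, 0, 0.08, 0],
    [1, 0, 0, 0.05, 0],
    [1, 0, 0, 0, 0]
  ]
}}

```text
time: 13.72
ee_pos: [0.5239, -0.1011, 0.1347]
eef_rot: [0.678, 0.735, -0.003, -0.001]
ft_force: [0.2, -0.0, -2.5]
width: 0.0639
```

Emit:
{"op": "carry_out", "data": {
  "rows": [
    [1, -0.05, -0.07, 0.04, 0],
    [1, 0, 0, 0.05, 0],
    [1, 0, 0, 0.05, 0],
    [1, 0, 0, 0, 0]
  ]
}}

```text
time: 14.05
ee_pos: [0.5244, -0.1008, 0.1343]
eef_rot: [0.677, 0.736, -0.0, 0.001]
ft_force: [0.9, 0.1, -1.9]
width: 0.0636
```

Emit:
{"op": "carry_out", "data": {
  "rows": [
    [1, -0.1, -0.15, 0.15, 0],
    [1, 0, -0.05, 0.1, 0],
    [1, 0, 0, 0.1, 0]
  ]
}}

```text
time: 14.3
ee_pos: [0.5236, -0.1004, 0.1293]
eef_rot: [0.676, 0.737, 0.005, 0.005]
ft_force: [-5.7, 5.1, 22.5]
width: 0.0637
```

Emit:
{"op": "carry_out", "data": {
  "rows": [
    [1, 0, 0, -0.1, 0],
    [1, 0, 0, -0.05, 0],
    [1, 0, 0, 0, 0]
  ]
}}

```text
time: 14.55
ee_pos: [0.523, -0.1006, 0.1334]
eef_rot: [0.676, 0.737, 0.005, 0.005]
ft_force: [0.5, 0.3, -2.1]
width: 0.0638
```

```bash
python3 - <<'E'
from h import *
st=look(['saline_mid'],'side');st=read_state();go(st,[.5217,-.1026,.1344]);print(st['ft_force'],st['eef_rot'])
im=camera('side');cv2.imwrite('pics/s6.png',cv2.resize(im[130:260,180:320],None,fx=4,fy=4,interpolation=2))
E
```

```text
saline_mid [250.6 198.5] 0.96 [ 0.513  -0.1071  0.0825]
go [-0.06 -0.04 -0.04] yaw 95.0 pos [ 0.5228 -0.1006  0.1331]
[-0.48445567  0.33454905 -2.499973  ] [0.67582427 0.73703205 0.00477521 0.00474414]
```

View pics/s6.png

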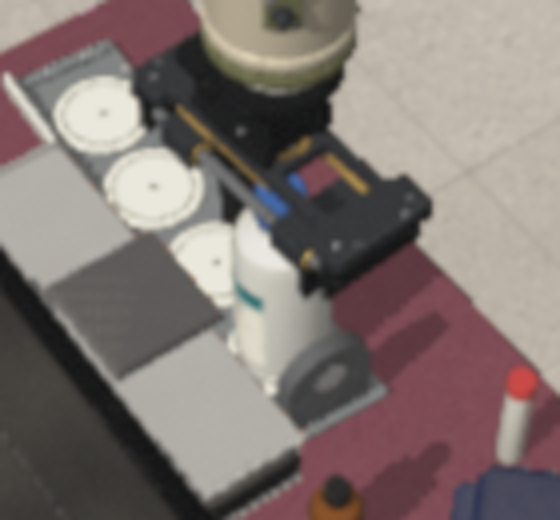

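The saline stands over seat a. I'll release it and rise.

Emit:
{"op": "carry_out", "data": {
  "rows": [
    [1, -0.1, -0.05, 0.07, 0],
    [1, 0, 0, 0, 0],
    [0.6, 0, 0, 0, 0],
    [0.3, 0, 0, 0, 0],
    [0, 0, 0, 0, 0],
    [-0.5, 0, 0, 0, 0],
    [-1, 0, 0, 0, 0],
    [-1, 0, 0, 0, 0],
    [-1, 0, 0, 0, 0],
    [-1, 0, 0, 0, 0]
  ]
}}

```text
time: 15.53
ee_pos: [0.5214, -0.1046, 0.1303]
eef_rot: [0.676, 0.737, 0.005, 0.005]
ft_force: [0.4, 0.4, -0.1]
width: 0.0829
```

Emit:
{"op": "carry_out", "data": {
  "rows": [
    [-1, 0, 0, -0.5, 0],
    [-1, 0, 0, -0.8, 0],
    [-1, 0, 0, -0.8, 0],
    [-1, 0, 0, -0.8, 0],
    [-1, 0, -0.3, -0.8, 0],
    [-1, 0.9, -0.4, 0, 0],
    [-1, 0.9, -0.4, 0, 0],
    [-1, 0.9, -0.4, 0, 0],
    [-1, 0.9, -0.4, 0, 0],
    [-1, 0.9, -0.4, 0, 0],
    [-1, 0.9, -0.3, 0, 0],
    [-1, 0.9, 0, 0, 0],
    [-1, 0.9, 0, 0, 0],
    [-1, 0.9, 0, 0, 0],
    [-1, 0, 0, 0, 0],
    [-1, 0, 0, 0, 0]
  ]
}}

```text
time: 16.87
ee_pos: [0.4168, 0.1406, 0.2472]
eef_rot: [0.677, 0.736, 0.006, 0.008]
ft_force: [1.8, -0.8, 0.0]
width: 0.0871
```

```bash
python3 - <<'E'
from h import *
look(['saline_mid'],'side');look(['saline_mid'],'top')
st=look(['stain_mid','vial_mid','dropper_mid','saline_mid'],png='w7.png');go(st,[.4055,.193,.1]);print(np.round(st['joint_positions'],2))
E
```

```text
saline_mid [248.2 198.5] 0.88 [ 0.5181 -0.1107  0.0825]
saline_mid [242.8 175.8] 0.93 [ 0.5209 -0.098   0.0825]
vial_mid [180.5 186.8] 0.74 [0.4465 0.0494 0.045 ]
go [ 1.85 -0.34  4.89] yaw 94.6 pos [0.4173 0.1388 0.247 ]
[ 0.53 -0.09 -0.9   1.88 -0.06  1.3   1.3 ]
```

View pics/w7.png

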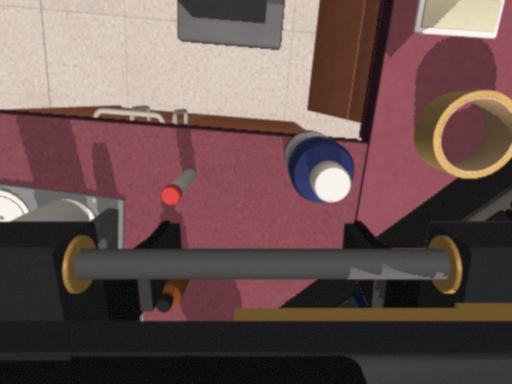

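The stain cap centre is at (332,182), vial stopper at (171,196), and the saline is standing on its seat at lower left.

```bash
python3 - <<'E'
from h import *
st=read_state();c=toplane('wrist',(332,181),.144,st);print(c,toplane('wrist',(320,168),.122,st));go(st,[c[0],c[1],.105])
E
```

```text
[0.40320335 0.19297048 0.144     ] [0.39783663 0.18646897 0.122     ]
go [ 1.84 -0.41  4.72] yaw 94.6 pos [0.4172 0.1393 0.247 ]
```

Emit:
{"op": "carry_out", "data": {
  "rows": [
    [-1, 0.95, -0.2, 0, 0],
    [-1, 0.9, -0.2, 0.3, 0],
    [-1, 0, 0, 0.8, 0],
    [-1, 0, 0, 0.8, 0],
    [-1, 0, 0, 0.8, 0],
    [-1, 0, 0, 0.6, 0],
    [-1, 0, 0, 0.3, 0],
    [-1, 0, 0, 0, 0],
    [-1, 0, 0, 0, 0]
  ]
}}

```text
time: 18.07
ee_pos: [0.4045, 0.1942, 0.136]
eef_rot: [0.68, 0.733, 0.008, 0.009]
ft_force: [0.1, 0.6, -0.1]
width: 0.0869
```

```bash
python3 - <<'E'
from h import *
st=read_state();go(st,[.4045,.193,.102])
E
```

```text
go [-0.04 -0.03  1.13] yaw 94.3 pos [0.4045 0.1942 0.136 ]
```

Emit:
{"op": "carry_out", "data": {
  "rows": [
    [-1, 0, 0, 0.6, 0],
    [-1, 0, 0, 0.5, 0],
    [-1, 0, 0, 0.1, 0],
    [1, 0, 0, 0, 0],
    [1, 0, 0, 0, 0],
    [1, 0, 0, 0, 0],
    [1, 0, 0, 0, 0],
    [1, 0, 0, 0, 0],
    [1, 0, 0, 0, 0],
    [1, 0, 0, 0, 0]
  ],
  "force": 15
}}

```text
time: 18.9
ee_pos: [0.4109, 0.1949, 0.1078]
eef_rot: [0.681, 0.732, 0.012, 0.013]
ft_force: [-0.6, -0.6, -1.9]
width: 0.0594
```

Emit:
{"op": "carry_out", "data": {
  "rows": [
    [1, 0, 0, -0.6, 0],
    [1, 0, 0, -0.9, 0],
    [1, 0, 0, -0.9, 0],
    [1, 0, 0, -0.9, 0],
    [1, 0, 0.4, -0.9, 0],
    [1, 0, 0.4, 0, 0],
    [1, 0, 0, 0, 0],
    [1, 0, 0, 0, 0]
  ]
}}

```text
time: 19.57
ee_pos: [0.428, 0.1964, 0.2389]
eef_rot: [0.68, 0.733, 0.01, 0.011]
ft_force: [0.4, -0.4, -1.7]
width: 0.0594
```

Emit:
{"op": "carry_out", "data": {
  "rows": [
    [1, 0, 0, 0, 1],
    [1, 0, 0, 0, 1],
    [1, 0, 0, 0, 1],
    [1, 0, 0, 0, 1],
    [1, 0, 0, 0, 1],
    [1, 0, 0, 0, 1],
    [1, 0, 0, 0, 1],
    [1, 0, 0, 0, 1],
    [1, 0, 0, 0, 1],
    [1, 0, 0, 0, 1],
    [1, 0, 0, 0, 1],
    [1, 0, 0, 0, 1],
    [1, 0, 0, 0, 1],
    [1, 0, 0, 0, 1],
    [1, 0, 0, 0, 1],
    [1, 0, 0, 0, 1],
    [1, 0, 0, 0, 1],
    [1, 0, 0, 0, 1],
    [1, 0, 0, 0, 1]
  ]
}}

```text
time: 21.15
ee_pos: [0.406, 0.1945, 0.2195]
eef_rot: [0.999, -0.04, -0.003, 0.005]
ft_force: [-0.4, 0.8, -1.9]
width: 0.0597
```

```bash
python3 - <<'E'
from h import *
st=read_state();go(st,[.43,-.1843,.23]);print(st['width'],st['eef_rot'],np.round(st['joint_positions'],2))
E
```

```text
go [ 1.8  12.53 -0.24] yaw -4.6 pos [0.406  0.1945 0.2195]
0.0596657675277993 [ 0.99919263 -0.03976778 -0.00304268  0.00483228] [ 0.45  0.01 -0.99  1.87  0.02  1.27 -0.62]
```

Emit:
{"op": "carry_out", "data": {
  "rows": [
    [1, 0.45, 0.8, -0.15, 0],
    [1, 0.45, 0.9, -0.1, 0],
    [1, 0.45, 0.9, 0, 0],
    [1, 0.4, 0.9, 0, 0],
    [1, 0, 0.9, 0, 0],
    [1, 0, 0.9, 0, 0],
    [1, 0, 0.9, 0, 0],
    [1, 0, 0.9, 0, 0],
    [1, 0, 0.9, 0, 0],
    [1, 0, 0.9, 0, 0],
    [1, 0, 0.9, 0, 0],
    [1, 0, 0.9, 0, 0],
    [1, 0, 0.9, 0, 0],
    [1, 0, 0.9, 0, 0],
    [1, 0, 0, 0, 0],
    [1, 0, 0, 0, 0]
  ]
}}

```text
time: 22.48
ee_pos: [0.4111, -0.1933, 0.2148]
eef_rot: [0.999, -0.037, -0.016, -0.0]
ft_force: [-0.6, 0.0, -2.2]
width: 0.0594
```

```bash
python3 - <<'E'
from h import *
st=look(['seat_a','stain_mid','saline_mid'],png='w8.png');go(st,[.5175,-.1843,.2]);print(st['width'],st['eef_rot'])
E
```

```text
seat_a [363.2 158.3] 0.73 [ 0.5175 -0.1875  0.006 ]
seat_a [358.5 229.8] 0.72 [ 0.5125 -0.2709  0.006 ]
saline_mid [358.4 230.2] 0.62 [ 0.4928 -0.2399  0.0825]
go [ 3.53 -0.56  0.38] yaw -4.3 pos [ 0.4111 -0.1933  0.2148]
0.059420665166125514 [ 9.99181044e-01 -3.73705821e-02 -1.55123893e-02 -2.15964431e-04]
```

View pics/w8.png

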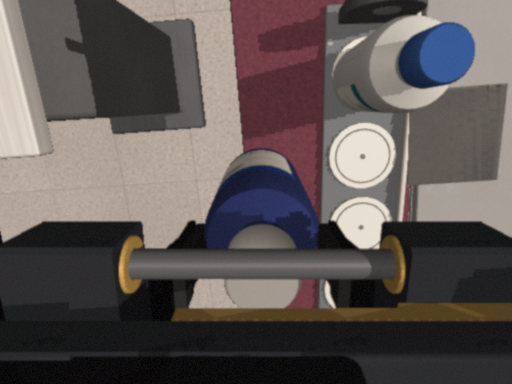

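The picture shows the stain in the jaws with its cap centre near (262,269), so it sits about 9 mm off the TCP in tool −y. The dot of seat b is at (363,157), and the saline stands at the top right. My target is TCP y −0.193.

Emit:
{"op": "carry_out", "data": {
  "rows": [
    [1, 0.7, -0.05, 0, 0],
    [1, 0.7, -0.05, 0, 0],
    [1, 0.7, -0.05, 0, 0],
    [1, 0.7, -0.05, 0.2, 0],
    [1, 0.7, -0.05, 0.4, 0],
    [1, 0, 0, 0.6, 0],
    [1, 0, 0, 0.5, 0],
    [1, 0, 0, 0, 0],
    [1, 0, 0, 0, 0]
  ]
}}

```text
time: 23.43
ee_pos: [0.5232, -0.1817, 0.1609]
eef_rot: [0.999, -0.03, -0.013, -0.0]
ft_force: [0.2, 0.8, -2.5]
width: 0.0596
```

```bash
python3 - <<'E'
from h import *
st=look(['stain_mid'],'side');st=look(['stain_mid'],'top');go(st,[.5175,-.193,.117]);print(st['width'],st['eef_rot'])
E
```

```text
stain_mid [232.3 172.2] 0.82 [ 0.4977 -0.2144  0.0725]
go [-0.13  0.37  1.49] yaw -3.4 pos [ 0.5232 -0.1822  0.1615]
0.05972223077704152 [ 9.99472022e-01 -2.99184879e-02 -1.26684274e-02  2.69004481e-04]
```

Emit:
{"op": "carry_out", "data": {
  "rows": [
    [1, -0.15, 0.4, 0, 0],
    [1, 0, 0, 0.4, 0],
    [1, 0, 0, 0.4, 0],
    [1, 0, 0, 0.2, 0],
    [1, 0, 0, 0, 0]
  ]
}}

```text
time: 24.05
ee_pos: [0.5185, -0.1949, 0.1323]
eef_rot: [0.999, -0.031, -0.01, 0.002]
ft_force: [-0.2, -0.0, -2.1]
width: 0.0598
```

```bash
python3 - <<'E'
from h import *
st=read_state();go(st,[.5175,-.193,.117]);print(st['eef_rot'])
E
```

```text
go [-0.03 -0.06  0.51] yaw -3.6 pos [ 0.5185 -0.1949  0.1323]
[ 0.99947183 -0.03095224 -0.00971257  0.00191959]
```

Emit:
{"op": "carry_out", "data": {
  "rows": [
    [1, 0, -0.05, 0.3, 0],
    [1, 0, 0, 0.15, 0],
    [1, 0, 0, 0.05, 0],
    [1, 0, 0, 0, 0]
  ]
}}

```text
time: 24.38
ee_pos: [0.5188, -0.1915, 0.1165]
eef_rot: [0.999, -0.03, -0.01, 0.002]
ft_force: [-2.1, -0.4, 1.6]
width: 0.0597
```

```bash
python3 - <<'E'
from h import *
st=read_state();go(st,[.5175,-.193,.117]);print(st['eef_rot'])
c='top';st=look(['stain_mid'],'side')
E
```

```text
go [-0.04  0.05 -0.01] yaw -3.5 pos [ 0.5188 -0.1915  0.1165]
[ 0.99949519 -0.03014792 -0.00989892  0.00157669]
stain_mid [231.8 181.1] 0.84 [ 0.5162 -0.1896  0.0725]
stain_mid [267.8 256.8] 0.61 [0.576  0.0525 0.0725]
```

Emit:
{"op": "carry_out", "data": {
  "rows": [
    [0.6, 0, 0, 0, 0],
    [0.3, 0, 0, 0, 0],
    [0, 0, 0, 0, 0],
    [-0.5, 0, 0, 0, 0],
    [-1, 0, 0, 0, 0],
    [-1, 0, 0, 0, 0],
    [-1, 0, 0, 0, 0],
    [-1, 0, 0, 0, 0],
    [-1, 0, 0, -0.5, 0],
    [-1, 0, 0, -0.8, 0],
    [-1, 0, 0, -0.8, 0],
    [-1, 0, 0, -0.8, 0],
    [-1, 0, 0, -0.8, 0],
    [-1, 0, 0, -0.5, 0],
    [-1, 0, 0, 0, 0]
  ]
}}

```text
time: 25.73
ee_pos: [0.5213, -0.1908, 0.247]
eef_rot: [1.0, -0.03, -0.01, 0.001]
ft_force: [0.6, 0.1, 0.4]
width: 0.087
```

```bash
python3 - <<'E'
from h import *
look(['saline_mid','stain_mid'],'side');st=look(['saline_mid','stain_mid']);go(st,[.445,.05,.22]);print(st['width'],st['eef_rot'])
w=camera('wrist');cv2.imwrite('pics/w9.png',w)
E
```

```text
saline_mid [248.6 200.3] 0.6 [ 0.5206 -0.1054  0.0825]
stain_mid [231.6 182.2] 0.84 [ 0.5188 -0.1868  0.0725]
go [-2.95 -7.86  0.84] yaw -3.4 pos [ 0.5197 -0.1905  0.243 ]
0.08707215515414633 [ 9.99480325e-01 -2.98004296e-02 -1.22887662e-02 -3.08241171e-05]
```

View pics/w9.png

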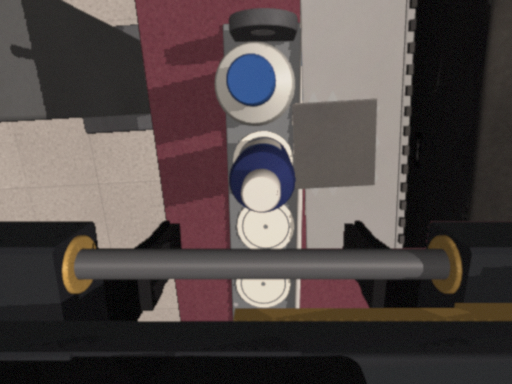

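Both bottles stand upright on seats a and b, with caps at (250,79) and (261,188). The side view gives (.521,-.105) and (.519,-.187), close to the seat centres. Next is the vial.

Emit:
{"op": "carry_out", "data": {
  "rows": [
    [-1, -0.4, -0.9, 0, 0],
    [-1, -0.4, -0.9, 0, 0],
    [-1, -0.4, -0.9, 0, 0],
    [-1, -0.4, -0.9, 0, 0],
    [-1, -0.4, -0.9, 0, 0],
    [-1, -0.4, -0.9, 0, 0],
    [-1, -0.4, -0.9, 0, 0],
    [-1, -0.1, -0.9, 0, 0],
    [-1, 0, -0.5, 0, 0],
    [-1, 0, 0, 0, 0],
    [-1, 0, 0, 0, 0]
  ]
}}

```text
time: 27.0
ee_pos: [0.4394, 0.054, 0.2378]
eef_rot: [0.999, -0.031, -0.018, -0.001]
ft_force: [0.7, -0.2, -0.6]
width: 0.087
```

```bash
cat >> h.py <<'E'
def blob(st,lo,hi,z,box=None,c='wrist'):
    h=cv2.cvtColor(camera(c),cv2.COLOR_BGR2HSV);m=cv2.inRange(h,lo,hi)
    n,l,s,ce=cv2.connectedComponentsWithStats(m);i=1+np.argmax(s[1:,4]);p=toplane(c,ce[i],z,st);print('blob',ce[i].round(1),s[i],p.round(4));return p
E
python3 - <<'E'
from h import *
st=look(['vial_mid','dropper_mid']);p=blob(st,(0,190,120),(6,255,255),.086);go(st,[p[0],p[1],.055]);print(np.round(st['joint_positions'],2))
E
```

```text
vial_mid [270.2 179.4] 0.91 [0.4422 0.047  0.045 ]
dropper_mid [400.7 177.5] 0.9 [0.5821 0.0401 0.039 ]Traceback (most recent call last):
  File "<stdin>", line 2, in <module>
  File "h.py", line 30, in blob
    n,l,s,ce=cv2.connectedComponentsWithStats(m);i=1+np.argmax(s[1:,4]);p=toplane(c,ce[i],z,st);print('blob',ce[i].round(1),s[i],p.round(4));return p
                                                     ~~~~~~~~~^^^^^^^^^
    return _wrapfunc(a, 'argmax', axis=axis, out=out, **kwds)
    return bound(*args, **kwds)
ValueError: attempt to get argmax of an empty sequence
```

```bash
python3 - <<'E'
from h import *
st=read_state()
try: p=blob(st,(0,170,150),(8,255,255),.088)
except Exception: p=blob(st,(172,150,130),(180,255,255),.088)
go(st,[p[0],p[1],.055]);go(st,[.444,.049,.055])
E
```

```text
blob [270.9 184.5] [262 176  18  18 261] [0.4439 0.0501 0.088 ]
go [0.36 0.07 6.09] yaw -3.8 pos [0.4398 0.0525 0.2379]
go [0.36 0.11 6.09] yaw -3.8 pos [0.4398 0.0525 0.2379]
```

Emit:
{"op": "carry_out", "data": {
  "rows": [
    [-1, 0.2, 0.05, 0.9, 0],
    [-1, 0, 0, 0.9, 0],
    [-1, 0.05, 0, 0.9, 0],
    [-1, 0.05, 0, 0.9, 0],
    [-1, 0.05, 0, 0.7, 0],
    [-1, 0, 0, 0.3, 0],
    [-1, 0, 0, 0, 0]
  ]
}}

```text
time: 27.83
ee_pos: [0.4482, 0.0447, 0.0951]
eef_rot: [0.999, -0.038, -0.016, -0.001]
ft_force: [-0.1, 1.1, -0.2]
width: 0.087
```

```bash
python3 - <<'E'
from h import *
st=read_state();go(st,[.444,.0495,.055]);print(st['eef_rot'])
blob(st,(0,170,150),(8,255,255),.088)
E
```

```text
go [-0.11 -0.15  1.34] yaw -4.4 pos [0.4482 0.0447 0.0951]
[ 9.99137756e-01 -3.83629902e-02 -1.58485668e-02 -9.20596363e-04]
blob [250.7 235.4] [235 223  33  25 621] [0.4435 0.0503 0.088 ]
```

Emit:
{"op": "carry_out", "data": {
  "rows": [
    [-1, -0.1, -0.17, 0.5, 0],
    [-1, 0, 0, 0.5, 0],
    [-1, 0, 0, 0.3, 0],
    [-1, 0, 0, 0, 0]
  ]
}}

```text
time: 28.22
ee_pos: [0.4488, 0.0493, 0.061]
eef_rot: [0.999, -0.04, -0.012, -0.001]
ft_force: [-0.6, -0.2, -0.6]
width: 0.0873
```

```bash
python3 - <<'E'
from h import *
st=read_state();go(st,[.4437,.0495,.055]);print(st['eef_rot'])
E
```

```text
go [-0.16  0.01  0.21] yaw -4.6 pos [0.4488 0.0493 0.061 ]
[ 9.99134465e-01 -3.99143073e-02 -1.16924319e-02 -6.74578252e-04]
```

Emit:
{"op": "carry_out", "data": {
  "rows": [
    [-1, -0.2, 0, 0.15, 0],
    [-1, -0.05, 0, 0, 0],
    [1, 0, 0, 0, 0],
    [1, 0, 0, 0, 0],
    [1, 0, 0, 0, 0],
    [1, 0, 0, 0, 0],
    [1, 0, 0, 0, 0],
    [1, 0, 0, 0, 0],
    [1, 0, 0, 0, 0],
    [1, 0, 0, 0, 0],
    [1, 0, 0, 0, 0],
    [1, 0, 0, 0, 0]
  ],
  "force": 12
}}

```text
time: 29.22
ee_pos: [0.4436, 0.0496, 0.061]
eef_rot: [0.999, -0.04, -0.009, -0.0]
ft_force: [-0.3, -0.0, 0.1]
width: 0.0279
```

```bash
python3 - <<'E'
from h import *
st=read_state();go(st,[.4437,.0495,.055]);print(st['eef_rot'],st['width'])
E
```

```text
go [0.01 0.   0.2 ] yaw -4.6 pos [0.4436 0.0496 0.061 ]
[ 9.99143194e-01 -4.04949056e-02 -8.53882250e-03 -3.58623804e-04] 0.027851695186386107
```

Emit:
{"op": "carry_out", "data": {
  "rows": [
    [1, 0, 0, 0, 0],
    [1, 0, 0, 0, 0],
    [1, 0, 0, 0, 0],
    [1, 0, 0, 0, 0]
  ]
}}

```text
time: 29.55
ee_pos: [0.4436, 0.0496, 0.0609]
eef_rot: [0.999, -0.04, -0.009, -0.0]
ft_force: [-0.2, -0.4, 0.3]
width: 0.0182
```

Emit:
{"op": "carry_out", "data": {
  "rows": [
    [1, 0, 0, -0.5, 0],
    [1, 0, 0, -0.9, 0],
    [1, 0, 0, -0.9, 0],
    [1, 0, 0, -0.9, 0],
    [1, 0, 0, -0.6, 0],
    [1, 0.07, 0.9, -0.05, 0],
    [1, 0.07, 0.9, -0.05, 0],
    [1, 0.07, 0.9, -0.05, 0],
    [1, 0.07, 0.9, 0, 0],
    [1, 0.07, 0.9, 0, 0],
    [1, 0.07, 0.9, 0, 0],
    [1, 0.07, 0.9, 0, 0],
    [1, 0.07, 0.9, 0, 0],
    [1, 0.07, 0.9, 0, 0],
    [1, 0.07, 0.9, 0, 0],
    [1, 0.07, 0.9, 0, 0],
    [1, 0.07, 0.5, 0, 0],
    [1, 0, 0, 0, 0]
  ]
}}

```text
time: 31.05
ee_pos: [0.4448, -0.2761, 0.1846]
eef_rot: [0.999, -0.037, -0.009, 0.0]
ft_force: [0.6, 0.0, -0.4]
width: 0.0186
```

```bash
python3 - <<'E'
from h import *
st=look(['seat_a'],png='w10.png');go(st,[.5133,-.266,.1]);print(st['eef_rot'],st['width'])
blob(st,(0,170,150),(8,255,255),st['ee_pos'][2]+.026)
E
```

```text
seat_a [332.9 164.7] 0.94 [ 0.5152 -0.2698  0.006 ]
go [ 2.3  -0.51  2.78] yaw -4.2 pos [ 0.4448 -0.2761  0.1846]
[ 9.99282058e-01 -3.67809275e-02 -9.07754648e-03  3.61003600e-04] 0.018637948705091834Traceback (most recent call last):
  File "<stdin>", line 3, in <module>
  File "h.py", line 30, in blob
    n,l,s,ce=cv2.connectedComponentsWithStats(m);i=1+np.argmax(s[1:,4]);p=toplane(c,ce[i],z,st);print('blob',ce[i].round(1),s[i],p.round(4));return p
                                                     ~~~~~~~~~^^^^^^^^^
    return _wrapfunc(a, 'argmax', axis=axis, out=out, **kwds)
    return bound(*args, **kwds)
ValueError: attempt to get argmax of an empty sequence
```

Emit:
{"op": "carry_out", "data": {
  "rows": [
    [1, 0.8, -0.2, 0.2, 0],
    [1, 0.8, -0.2, 0.4, 0],
    [1, 0.5, -0.1, 0.6, 0],
    [1, 0, 0, 0.6, 0],
    [1, 0, 0, 0.6, 0],
    [1, 0, 0, 0.2, 0],
    [1, 0, 0, 0, 0]
  ]
}}

```text
time: 31.78
ee_pos: [0.5149, -0.2473, 0.106]
eef_rot: [1.0, -0.027, -0.006, -0.001]
ft_force: [-0.1, 1.0, -0.4]
width: 0.0184
```

```bash
python3 - <<'E'
from h import *
st=look(['vial_mid'],'side');go(st,[.5133,-.266,.07]);print(st['eef_rot'],st['width'])
E
```

```text
vial_mid [219.6 160.6] 0.61 [ 0.4911 -0.2897  0.045 ]
go [-0.    0.63  1.2 ] yaw -3.1 pos [ 0.5149 -0.2473  0.106 ]
[ 9.99615308e-01 -2.69637760e-02 -6.45618296e-03 -7.12405867e-04] 0.01839734922074866
```

Emit:
{"op": "carry_out", "data": {
  "rows": [
    [1, 0, 0.63, 0, 0],
    [1, 0, 0, 0.3, 0],
    [1, 0, 0, 0.4, 0],
    [1, 0, 0, 0.2, 0],
    [1, 0, 0, 0, 0]
  ]
}}

```text
time: 32.3
ee_pos: [0.5163, -0.2679, 0.0847]
eef_rot: [1.0, -0.027, -0.002, 0.002]
ft_force: [0.2, -0.2, -0.2]
width: 0.0185
```

```bash
python3 - <<'E'
from h import *
st=read_state();go(st,[.5133,-.266,.07]);print(st['eef_rot'],st['width'])
E
```

```text
go [-0.1  -0.06  0.49] yaw -3.1 pos [ 0.5163 -0.2679  0.0847]
[ 0.99962074 -0.02738136 -0.00209782  0.00206033] 0.018468361322571545
```

Emit:
{"op": "carry_out", "data": {
  "rows": [
    [1, -0.15, -0.1, 0.25, 0],
    [1, 0, 0, 0.15, 0],
    [1, 0, 0, 0.08, 0],
    [1, 0, 0, 0, 0]
  ]
}}

```text
time: 32.63
ee_pos: [0.5119, -0.2637, 0.0698]
eef_rot: [1.0, -0.027, -0.002, 0.002]
ft_force: [0.3, -0.4, 1.4]
width: 0.0186
```

```bash
python3 - <<'E'
from h import *
st=read_state();go(st,[.5133,-.266,.07]);print(st['eef_rot'],st['ft_force']);look(['vial_mid'],'side')
E
```

```text
go [ 0.05  0.07 -0.01] yaw -3.1 pos [ 0.5119 -0.2637  0.0698]
[ 0.99963173 -0.0269952  -0.00153063  0.0023078 ] [ 0.31336802 -0.4281205   1.43598832]
vial_mid [217. 164.] 0.54 [ 0.5041 -0.2834  0.045 ]
```

Emit:
{"op": "carry_out", "data": {
  "rows": [
    [1, 0.08, 0.12, -0.1, 0],
    [1, 0, 0, 0, 0],
    [1, 0, 0, 0.12, 0],
    [1, 0, 0, 0, 0],
    [0.8, 0, 0, 0, 0],
    [0.6, 0, 0, 0, 0],
    [0.4, 0, 0, 0, 0],
    [0, 0, 0, 0, 0],
    [-0.5, 0, 0, 0, 0],
    [-1, 0, 0, 0, 0],
    [-1, 0, 0, 0, 0],
    [-1, 0, 0, 0, 0],
    [-1, 0, 0, 0, 0],
    [-1, 0, 0, 0, 0]
  ]
}}

```text
time: 33.9
ee_pos: [0.5144, -0.2678, 0.0694]
eef_rot: [1.0, -0.027, -0.002, 0.002]
ft_force: [-0.7, 0.0, 0.1]
width: 0.0638
```

Emit:
{"op": "carry_out", "data": {
  "rows": [
    [-1, 0, 0, -0.4, 0],
    [-1, 0, 0, -0.8, 0],
    [-1, 0, 0, -0.8, 0],
    [-1, 0, 0, -0.8, 0],
    [-1, 0, 0, -0.8, 0],
    [-1, 0, 0, -0.8, 0],
    [-1, 0, 0, 0, 0],
    [-1, 0, 0, 0, 0]
  ]
}}

```text
time: 34.57
ee_pos: [0.5144, -0.2661, 0.213]
eef_rot: [1.0, -0.026, -0.001, 0.002]
ft_force: [0.8, 0.3, -0.5]
width: 0.0871
```

```bash
python3 - <<'E'
from h import *
st=look(['vial_mid','seat_a'],png='w11.png');blob(st,(0,170,150),(8,255,255),.097);look(['vial_mid','dropper_mid'],'side');go(st,[.577,.038,.25]);print(st['eef_rot'],st['width'])
E
```

```text
vial_mid [260.1 182.4] 0.78 [ 0.5131 -0.2711  0.045 ]
seat_a [262.9 174.8] 0.9 [ 0.5159 -0.2718  0.006 ]
blob [264.1 194.3] [255 185  19  20 303] [ 0.5169 -0.2692  0.097 ]
vial_mid [213.3 163.1] 0.73 [ 0.5108 -0.2922  0.045 ]
dropper_mid [262.9 258.6] 0.79 [0.5767 0.0348 0.039 ]
go [  1.55 -10.23  -1.28] yaw -3.0 pos [ 0.5144 -0.2661  0.213 ]
[ 0.99965315 -0.02623509 -0.00134363  0.00187157] 0.08710374023011014
```

View pics/w11.png

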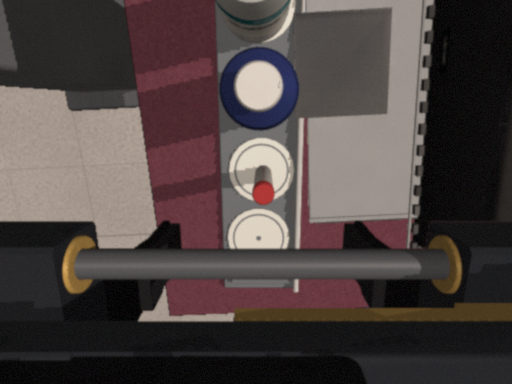

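The picture shows the vial standing mid-seat, its base near (263,172) in the ring centred at (262,170). The stain is on b, and seat d is free with its dot at (259,238). Now the dropper, turning to yaw 90° to keep the body off the hood.

Emit:
{"op": "carry_out", "data": {
  "rows": [
    [-1, 0, 0, -0.5, -1],
    [-1, 0, 0, -0.5, -1],
    [-1, 0, 0, 0, -1],
    [-1, 0, 0, 0, -1],
    [-1, 0, 0, 0, -1],
    [-1, 0, 0, 0, -1],
    [-1, 0, 0, 0, -1],
    [-1, 0, 0, 0, -1],
    [-1, 0, 0, 0, -1],
    [-1, 0, 0, 0, -1],
    [-1, 0, 0, 0, -1],
    [-1, 0, 0, 0, -1],
    [-1, 0, 0, 0, -1],
    [-1, 0, 0, 0, -1],
    [-1, 0, 0, 0, -1],
    [-1, 0, 0, 0, -1],
    [-1, 0, 0, 0, -1],
    [-1, 0, 0, 0, -1],
    [-1, 0, 0, 0, -0.6]
  ]
}}

```text
time: 36.5
ee_pos: [0.5093, -0.2638, 0.2292]
eef_rot: [0.678, 0.735, -0.004, -0.013]
ft_force: [-0.1, 0.4, -0.3]
width: 0.0866
```

Emit:
{"op": "carry_out", "data": {
  "rows": [
    [-1, 0.9, 0, 0, 0],
    [-1, 0.9, 0, 0, 0],
    [-1, 0.9, 0, 0, 0],
    [-1, 0.9, 0.2, 0, 0],
    [-1, 0.9, 0.2, 0, 0],
    [-1, 0.9, 0.2, 0, 0],
    [-1, 0.9, 0.2, 0, 0],
    [-1, 0.9, 0.2, 0, 0],
    [-1, 0.9, 0.2, 0, 0],
    [-1, 0.9, 0.2, 0, 0],
    [-1, 0.9, 0.2, 0, 0],
    [-1, 0.3, 0, 0, 0],
    [-1, 0, 0, 0, 0],
    [-1, 0, 0, 0, 0]
  ]
}}

```text
time: 37.67
ee_pos: [0.5283, 0.0565, 0.2252]
eef_rot: [0.678, 0.735, -0.006, -0.019]
ft_force: [0.4, -0.0, 0.4]
width: 0.0866
```

```bash
python3 - <<'E'
from h import *
st=look(['dropper_mid'],png='w12.png');go(st,[.577,.038,.05]);print(st['eef_rot'],st['width'])
E
```

```text
dropper_mid [239.2 226.7] 0.88 [0.5817 0.0394 0.039 ]
go [-0.86  1.77  5.77] yaw 94.6 pos [0.5283 0.0565 0.2252]
[ 0.67806168  0.73474479 -0.0059635  -0.01862482] 0.08664500650580854
```

Emit:
{"op": "carry_out", "data": {
  "rows": [
    [-1, -0.5, 0.6, 0, 0],
    [-1, -0.2, 0.6, 0.5, 0],
    [-1, 0, 0.3, 0.5, 0],
    [-1, 0, 0, 0, 0],
    [-1, 0, 0, 0, 0]
  ]
}}

```text
time: 38.18
ee_pos: [0.5761, 0.0281, 0.1923]
eef_rot: [0.683, 0.73, -0.008, -0.017]
ft_force: [0.5, -0.1, 0.6]
width: 0.0873
```

```bash
python3 - <<'E'
from h import *
st=look(['dropper_mid'],png='w12.png');go(st,[.577,.038,.043]);print(st['eef_rot'],st['width'])
E
```

```text
dropper_mid [272.2 188.1] 0.83 [0.5772 0.04   0.039 ]
go [0.26 0.22 4.97] yaw 93.8 pos [0.5761 0.0281 0.1923]
[ 0.68304525  0.73014262 -0.00759989 -0.01682805] 0.08727974387927033
```

View pics/w12.png

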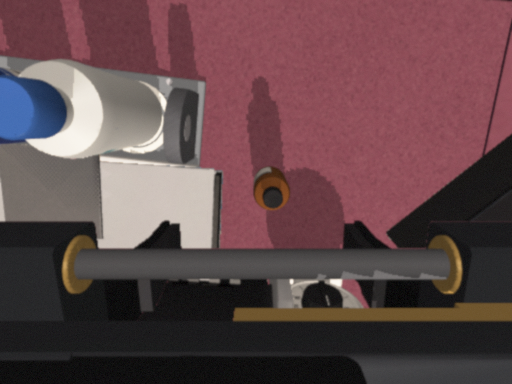

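The picture shows the dropper cap at (272,197), with the tray end about 50 px to its left. I'll go down with the jaws part-closed and grip a bit higher to clear the tray.

```bash
python3 - <<'E'
from h import *
st=read_state();p=toplane('wrist',(272,197),.078,st);print(p,toplane('wrist',(221,175),.02,st));go(st,[p[0],p[1],.052])
E
```

```text
[0.57640902 0.03824082 0.078     ] [ 0.57103514 -0.01098671  0.02      ]
go [0.26 0.2  4.69] yaw 93.8 pos [0.5758 0.0284 0.1928]
```

Emit:
{"op": "carry_out", "data": {
  "rows": [
    [-0.25, 0.3, 0.05, 0.6, 0],
    [-0.25, 0, 0, 0.6, 0],
    [-0.25, 0, 0.05, 0.6, 0],
    [-0.25, 0, 0, 0.5, 0],
    [-0.25, 0, 0, 0, 0]
  ]
}}

```text
time: 38.7
ee_pos: [0.5764, 0.0376, 0.1277]
eef_rot: [0.684, 0.73, -0.006, -0.013]
ft_force: [-0.9, -0.0, -0.7]
width: 0.0615
```

```bash
python3 - <<'E'
from h import *
st=read_state();go(st,[.5765,.0383,.052]);print(st['width'])
E
```

```text
go [-0.    0.07  2.52] yaw 93.7 pos [0.5764 0.0376 0.1277]
0.06152506151309602
```

Emit:
{"op": "carry_out", "data": {
  "rows": [
    [-0.25, 0, 0.05, 0.6, 0],
    [-0.25, 0, 0, 0.6, 0],
    [-0.25, 0, 0, 0.4, 0],
    [-0.25, 0, 0, 0.2, 0],
    [-0.25, 0, 0, 0, 0]
  ]
}}

```text
time: 39.12
ee_pos: [0.5782, 0.0376, 0.0785]
eef_rot: [0.684, 0.729, -0.004, -0.01]
ft_force: [-0.6, -0.3, 0.7]
width: 0.0542
```

```bash
python3 - <<'E'
from h import *
st=read_state();go(st,[.5765,.0383,.052]);print(st['width'],st['ft_force'])
E
```

```text
go [ 0.02 -0.04  0.88] yaw 93.7 pos [0.5782 0.0376 0.0785]
0.05418191478538901 [-0.55605931 -0.29361234  0.65701273]
```

Emit:
{"op": "carry_out", "data": {
  "rows": [
    [-0.25, 0, -0.05, 0.4, 0],
    [-0.25, 0, -0.05, 0.4, 0],
    [-0.25, 0, 0, 0.2, 0],
    [-0.25, 0, 0, 0, 0],
    [1, 0, 0, 0, 0],
    [1, 0, 0, 0, 0],
    [1, 0, 0, 0, 0],
    [1, 0, 0, 0, 0],
    [1, 0, 0, 0, 0],
    [1, 0, 0, 0, 0],
    [1, 0, 0, 0, 0],
    [1, 0, 0, 0, 0],
    [1, 0, 0, 0, 0]
  ],
  "force": 12
}}

```text
time: 40.2
ee_pos: [0.5765, 0.0378, 0.0497]
eef_rot: [0.684, 0.729, -0.002, -0.008]
ft_force: [0.3, -0.0, 1.0]
width: 0.0335
```

Emit:
{"op": "carry_out", "data": {
  "rows": [
    [1, 0, 0, -0.5, 0],
    [1, 0, 0, -0.9, 0],
    [1, 0, 0, -0.9, 0],
    [1, 0, 0, -0.9, 0],
    [1, 0, 0, -0.9, 0],
    [1, 0, -0.6, -0.8, 0],
    [1, 0, -0.9, 0, 0],
    [1, 0, -0.9, 0, 0],
    [1, 0, -0.9, 0, 0],
    [1, 0, -0.9, 0, 0],
    [1, 0, -0.4, 0, 0],
    [1, 0, 0, 0, 0]
  ]
}}

```text
time: 41.2
ee_pos: [0.4358, 0.0314, 0.2151]
eef_rot: [0.682, 0.731, -0.001, -0.006]
ft_force: [0.2, 0.9, 0.3]
width: 0.0336
```

Emit:
{"op": "carry_out", "data": {
  "rows": [
    [1, 0, 0, 0, 1],
    [1, 0, 0, 0, 1],
    [1, 0, 0, 0, 1],
    [1, 0, 0, 0, 1],
    [1, 0, 0, 0, 1],
    [1, 0, 0, 0, 1],
    [1, 0, 0, 0, 1],
    [1, 0, 0, 0, 1],
    [1, 0, 0, 0, 1],
    [1, 0, 0, 0, 1],
    [1, 0, 0, 0, 1],
    [1, 0, 0, 0, 1],
    [1, 0, 0, 0, 1],
    [1, 0, 0, 0, 1],
    [1, 0, 0, 0, 1],
    [1, 0, 0, 0, 1],
    [1, 0, 0, 0, 1],
    [1, 0, 0, 0, 1],
    [1, 0, 0, 0, 1]
  ]
}}

```text
time: 42.78
ee_pos: [0.4481, 0.0397, 0.2303]
eef_rot: [0.999, -0.041, 0.003, -0.002]
ft_force: [-0.2, 0.2, 0.3]
width: 0.0337
```

```bash
python3 - <<'E'
from h import *
st=read_state();go(st,[.43,-.3476,.2]);print(st['width'],st['eef_rot'])
E
```

```text
go [ 0.46 12.92  0.96] yaw -4.7 pos [0.4481 0.0397 0.2303]
0.03368670147633273 [ 0.99914039 -0.04133239  0.00250052 -0.0019641 ]
```

Emit:
{"op": "carry_out", "data": {
  "rows": [
    [1, 0.06, 0.8, 0, 0],
    [1, 0.06, 0.9, 0, 0],
    [1, 0.06, 0.9, 0, 0],
    [1, 0.06, 0.9, 0, 0],
    [1, 0.06, 0.9, 0, 0],
    [1, 0.06, 0.9, 0, 0],
    [1, 0.06, 0.9, 0, 0],
    [1, 0.06, 0.9, 0, 0],
    [1, 0.06, 0.9, 0, 0],
    [1, 0.06, 0.9, 0, 0],
    [1, 0.06, 0.9, 0, 0],
    [1, 0.06, 0.9, 0, 0],
    [1, 0.06, 0.9, 0, 0],
    [1, 0.06, 0.9, 0, 0],
    [1, 0, 0, 0, 0],
    [1, 0, 0, 0, 0]
  ]
}}

```text
time: 44.12
ee_pos: [0.454, -0.3521, 0.2382]
eef_rot: [0.999, -0.039, 0.007, -0.001]
ft_force: [1.5, 1.2, 0.1]
width: 0.0336
```

```bash
python3 - <<'E'
from h import *
st=look(['seat_a']);go(st,[.5091,-.3476,.13]);print(st['width'],st['eef_rot'])
E
```

```text
seat_a [303.7 158.7] 0.61 [ 0.5086 -0.3469  0.006 ]
seat_a [303.2  89.8] 0.59 [ 0.5116 -0.2692  0.006 ]
go [ 1.77 -0.29  3.63] yaw -4.5 pos [ 0.454  -0.3521  0.2382]
0.033586142385575106 [ 9.99200890e-01 -3.92985991e-02  7.27478805e-03 -5.27812114e-04]
```

Seat d is confirmed at (.5086,-.3469). Going down.

Emit:
{"op": "carry_out", "data": {
  "rows": [
    [1, 0.8, -0.1, 0.6, 0],
    [1, 0.8, -0.1, 0.7, 0],
    [1, 0.2, 0, 0.8, 0],
    [1, 0, 0, 0.8, 0],
    [1, 0, 0, 0.6, 0],
    [1, 0, 0, 0.3, 0],
    [1, 0, 0, 0, 0]
  ]
}}

```text
time: 44.8
ee_pos: [0.5172, -0.3432, 0.1249]
eef_rot: [0.999, -0.035, 0.01, 0.001]
ft_force: [0.0, -0.2, -0.8]
width: 0.0336
```

```bash
python3 - <<'E'
from h import *
st=read_state();go(st,[.509,-.3474,.0587]);print(st['eef_rot'])
E
```

```text
go [-0.3   0.15  2.2 ] yaw -4.0 pos [ 0.5172 -0.3432  0.1249]
[ 0.99933716 -0.03502004  0.00984008  0.00142085]
```

Emit:
{"op": "carry_out", "data": {
  "rows": [
    [1, -0.3, 0.15, 0.4, 0],
    [1, 0, 0, 0.5, 0],
    [1, 0, 0, 0.5, 0],
    [1, 0, 0, 0.2, 0],
    [1, 0, 0, 0, 0]
  ]
}}

```text
time: 45.22
ee_pos: [0.5119, -0.3462, 0.0794]
eef_rot: [0.999, -0.034, 0.012, 0.003]
ft_force: [-0.3, -0.2, -0.9]
width: 0.0335
```

```bash
python3 - <<'E'
from h import *
st=read_state();go(st,[.509,-.3474,.0587]);print(st['eef_rot'])
E
```

```text
go [-0.11  0.04  0.69] yaw -3.9 pos [ 0.5119 -0.3462  0.0794]
[ 0.99934301 -0.03390179  0.01242195  0.00314809]
```

Emit:
{"op": "carry_out", "data": {
  "rows": [
    [1, -0.12, 0.04, 0.3, 0],
    [1, 0, 0, 0.25, 0],
    [1, 0, 0, 0.1, 0],
    [1, 0, 0, 0, 0]
  ]
}}

```text
time: 45.55
ee_pos: [0.51, -0.3476, 0.0605]
eef_rot: [0.999, -0.034, 0.014, 0.004]
ft_force: [-0.3, -0.2, -0.1]
width: 0.0337
```

```bash
python3 - <<'E'
from h import *
st=read_state();go(st,[.509,-.3474,.0587]);print(st['eef_rot'],st['ft_force'])
E
```

```text
go [-0.04 -0.01  0.06] yaw -3.9 pos [ 0.51   -0.3476  0.0605]
[ 0.99932391 -0.03383094  0.01382137  0.00402042] [-0.25491146 -0.155987   -0.1050228 ]
```

Emit:
{"op": "carry_out", "data": {
  "rows": [
    [1, -0.05, 0, 0.08, 0],
    [1, 0, 0, 0, 0],
    [0.8, 0, 0, 0, 0],
    [0.5, 0, 0, 0, 0],
    [0.2, 0, 0, 0, 0],
    [0, 0, 0, 0, 0],
    [-0.5, 0, 0, 0, 0],
    [-0.8, 0, 0, 0, 0],
    [-0.8, 0, 0, 0, 0],
    [-0.8, 0, 0, 0, 0],
    [-0.8, 0, 0, 0, 0]
  ]
}}

```text
time: 46.47
ee_pos: [0.5096, -0.348, 0.0596]
eef_rot: [0.999, -0.034, 0.015, 0.005]
ft_force: [-0.1, 0.3, -0.2]
width: 0.0669
```

Emit:
{"op": "carry_out", "data": {
  "rows": [
    [-0.8, 0, 0, -0.4, 0],
    [-0.8, 0, 0, -0.8, 0],
    [-0.8, 0, 0, -0.8, 0],
    [-0.8, 0, 0, -0.8, 0],
    [-0.8, 0, 0, -0.8, 0],
    [-0.8, 0, 0, -0.8, 0],
    [-0.8, 0, 0, -0.8, 0],
    [-0.8, 0, 0.8, -0.8, 0],
    [-0.8, -0.9, 0.8, 0, 0],
    [-0.8, -0.9, 0.8, 0, 0],
    [-0.8, -0.9, 0.8, 0, 0],
    [-0.8, -0.9, 0, 0, 0],
    [-0.8, -0.6, 0, 0, 0],
    [-0.8, 0, 0, 0, 0]
  ]
}}

```text
time: 47.63
ee_pos: [0.3688, -0.4339, 0.2581]
eef_rot: [0.999, -0.029, 0.019, 0.006]
ft_force: [-0.0, 0.4, 0.3]
width: 0.0786
```

```bash
python3 - <<'E'
from h import *
for c in ('top','side'):
    print(c);look(['saline_mid','stain_mid','vial_mid','dropper_mid'],c,png=c+'9.png')
t=cv2.imread('pics/top9.png')[130:230,205:385];s=cv2.imread('pics/side9.png')[110:260,170:320]
cv2.imwrite('pics/fin.png',np.vstack([cv2.resize(t,(540,300),interpolation=2),cv2.resize(s,(300,300),interpolation=2).repeat(1,0) if 0 else cv2.copyMakeBorder(cv2.resize(s,(300,300),interpolation=2),0,0,0,240,0)]))
E
```

```text
top
saline_mid [244.7 174.5] 0.66 [ 0.5242 -0.1025  0.0825]
stain_mid [279.2 179.2] 0.78 [ 0.5165 -0.1857  0.0725]
vial_mid [312.5 182.3] 0.65 [ 0.5158 -0.2701  0.045 ]
dropper_mid [343.1 183.8] 0.7 [ 0.5148 -0.3472  0.039 ]
side
saline_mid [253.  197.5] 0.85 [ 0.5061 -0.1061  0.0825]
stain_mid [233.9 178.5] 0.57 [ 0.5066 -0.1937  0.0725]
stain_mid [205.4 158.2] 0.42 [ 0.5304 -0.2993  0.0725]
vial_mid [216.1 166.5] 0.55 [ 0.5112 -0.2771  0.045 ]
dropper_mid [203.8 149.3] 0.7 [ 0.5022 -0.3571  0.039 ]
```

View pics/fin.png

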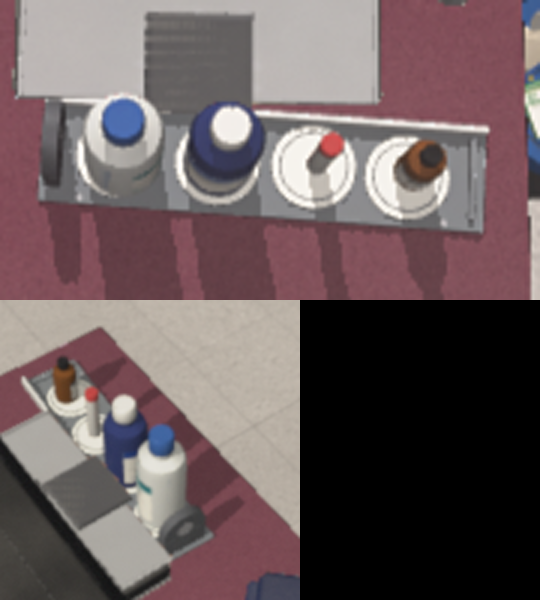

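The final picture shows all four upright on their seats in the right order from the plate, and the gripper is clear. Handing in.

```bash
python3 -c "from bench import *; print(close_job())"
```

```text
the job is handed in; nothing more can be done
None
```

The four containers now stand upright on the strip. From the steel plate on the left they run saline (seat a), stain (b), vial (c), dropper (d). The job was handed in at about 48 s, with the gripper open and clear.

**Last checks:**
- **Top camera:** all four are upright and within about 6 mm of my fitted seat centres. The dropper is furthest off, 6 mm in x. The others are within about 5 mm.
- **Side camera:** it disagrees by more, with positions up to about 16 mm off in x and 11 mm in y. I took this as detection error, because its picture and the wrist views showed things centred.
- **Contact force:** the highest wrist reading at the end of a move was 22 N, when the saline was pressed briefly onto its seat before release. I didn't measure force on the gripper body, but I saw no unexpected contact.

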